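Ready the lever press and hold a display base in its corner fences

TASK

With nothing on the press, push the press lever all the way down to its stop and let it spring fully back up, to be sure the ram runs free. Then load the long oak display base: flat on the press bed, its pin under the ram, one long side flush against the back fence and the end nearest the pin against the end fence. Finish while still holding it there with the gripper, pressed against both fences at once, ready for me to press the pin home; leave the other bases and the dish with the horseshoe where they are.

Things in the scene. Friction and masses are not known exactly. Their poses are not given: they have to be found in the camera images.
- press: Grey cast-iron C-frame lever press, fixed, 240 mm high. Origin on the bench under the ram's axis, z up. Column at y +50 to +115 mm, 44 wide in x; head overhangs it to y -36, x -23 to +23, z 130 to 235 mm (ram top 282). Throat open to -y, -x and +x. Its -x side looks to the robot within 15 degrees.
- back_fence: Steel bar on the bed plate, part of the press, 70 mm along x, 12 thick, 18 high above the bed. Origin on the bed (35 mm above the bench) under the ram's axis; axes as the press. Its working face looks to -y and lies at y = +25 mm, from x = -45 to +25 mm.
- end_fence: Steel bar on the bed plate, part of the press, 60 mm along y, 12 thick, 18 high above the bed. Origin on the bed under the ram's axis; axes as the press. Its working face looks to -x and lies at x = +25 mm, from y = -27 to +33 mm.
- ram_tip (a point): Centre of the lower face of the square 19 mm steel ram; 112 mm above the bench when the ram is up, 39 mm lower with the lever at its stop. A correctly seated base has its pin on this axis, pin top 32 mm below the raised ram.
- lever (a joint): Press lever angle: 0 up (its spring keeps it there), 1.30 down at its stop. A 12 mm bar swinging in the press's y-z plane at x +43 mm: at 0 it points to -y and 45 degrees up, at 1.30 to -y and 29 degrees below level. Pushing down at the knob takes about 4 N at first, 12 N at the stop; let go, it returns up by itself within a second.
- lever_hinge (a point): Point on the lever's pivot axis (which is along the press's x), in the plane of the bar: press frame x 43, y 22, z 185 mm.
- lever_knob (a point): Centre of the black ball knob (diameter 32 mm) at the free end of the lever, 180 mm from the pivot; about 312 mm above the bench when up, 96 mm when down at the stop.
- long_base: Oblong oak display base, 150 x 50 x 30 mm (x, y, z), 130 to 210 g, loose, flat on the bench, pin up. Origin at the centre of its underside. A brass pin (6 mm dia) stands 15 mm out of its top on the centre line at x +50 mm, 25 mm from its +x end. Its x axis points away from the robot, within 35 degrees of world x. Seated, its axes are the press's and its origin is at press x -50, y 0, z 35 mm.
- pin_top (a point): Top of the brass pin in the long base, 45 mm above the base's underside.
- square_base: Another oak base, square, 66 x 66 x 30 mm with a 15 mm pin in the middle, loose; not wanted. Origin at the centre of its underside.
- round_base: Another oak base, round, 68 mm diameter, 30 mm high with a 15 mm pin in the middle, loose; not wanted. Origin at the centre of its underside.
- horseshoe_dish: Glass dish 96 mm across, 14 mm high, with a rusty horseshoe in it, loose. Origin at the centre of its underside.
- bed (a point): Point on top of the press's flat steel bed plate (35 mm above the bench), straight under the ram's axis; axes as the press. The plate spans x -125 to +45 mm, y -71 to +55 mm. Two low steel fences bolted on it form a corner, open to -x and -y. Bed and fences are ground steel: waxed oak slides on them with a friction of about 0.3.
Mind the look-alikes: they are no part of the job. What is shaped like the long_base but pink or turquoise is not meant.

How it is judged:
By the outcome, as a careful person would: the job done as asked, in the order asked, and still so for the second after the job is handed in, while the arm keeps its last pose, push and grip.
It also fails if it takes over 72 s, if anything falls off the work surface, if the arm or the gripper's body presses on something with over 40 N, if the wrist force passes 120 N, or if a joint passes its speed limit or range.

ROBOT

A 6-joint arm with a two-finger parallel gripper is mounted at the origin on the work surface. World frame = base frame: x ahead of the robot, y to its left, z up, the work surface at z = 0. Lengths are in m, angles in rad, forces in N, time in s.
With the tool pointing down it reaches from about 0.3 to 0.95 m from the base axis. Payload 3.1 kg.
Tool frame: the origin (TCP) lies on the centre line of the jaws, within the pads' length; the fingertips stand 14 mm ahead of it and the grasp point (between the pads) lies 5 mm behind it; z points along the fingers, y is the line along which they close (so a half turn about z gives the same grasp; the last joint's range is limited). The gripper opens to 85 mm and grips with 20 to 120 N. Pads are 22 mm wide; open, the fingers measure 114 mm over their backs; the gripper's body (76 mm by 85 mm) begins 54 mm behind the grasp point. The pads swing forward as they close: fully open they stand 13 mm farther back than shut.
Start: joints at [1.207, 0.308, 1.634, -0, 1.2, -0.07], TCP at [0.181, 0.598, 0.245] pointing down, gripper open.
Joint ranges: [-3.06, 3.06], [-0.79, 1.96], [0.05, 2.63], [-1.19, 4.34], [0.05, 2.64], [-2.94, 2.94]. Speed limits (rad/s): [2.79, 2.79, 3.14, 3.14, 3.14, 3.14].

INTERFACE

Orientations are given as [roll, pitch, yaw] about the fixed x, y, z axes, in that order (R = Rz(yaw) Ry(pitch) Rx(roll)).
In Python, from workcell import readout, imaging, hand_in gives the robot as it stands.
- The arm moves only by the tool apply_moves, never from a script. Its argument "deltas" is text: rows parted by semicolons, each of 7 numbers parted by spaces: the shift along the world's x, y, z in mm, then the turn, a rotation vector about the world's x, y, z in degrees, then the finger opening in mm, from 0 to 85.4. A call has 1 to 12 rows; each row is the pose to reach, as a shift and turn from the pose commanded when the call began; what a row does not reach only later rows make up. A row lasts 1/8 s, in which the tool goes at most 62.5 mm and 10.7 degrees, less where a joint would pass 70% of its speed; a pose out of reach is approached as far as the arm can. A call with a gripper value outside its range is refused whole. The fingers move at their own pace and stop on an object; the grip force is fixed at half the most. Time passes only in rows, so rows that repeat a pose let the fingers close. It gives the time, the measured TCP pose, the force, the opening and the grip force at its end, in the units of the state.
- readout.get_obs(): the state, without advancing time (a new reading comes with each control period).
- imaging.read_camera(name): name is "scene" or "top" or "wrist"; returns the picture (384x512x3 uint8, red, green, blue); there is no depth.
- imaging.camera_model(name): a dict with "fx", "fy", "cx", "cy" (pixels), "R" (3x3) and "t" (3): a world point X has camera coordinates R X + t. Camera axes: x right, y down, z forward; pixel columns grow to the right and rows downward; lengths in m; the calibration is good to about 2 mm. A picture is of the moment at which its call begins: read the wrist's pose just before it. camera_model takes no time and is no camera call; for the wrist camera it gives the pose at the moment of the call.
- hand_in(): hands the job in; it is judged then, once.
The state is a dict: "clock": time; "q": joint angles; "dq": joint speeds; "tau": joint torques, N m; "tool_pos": TCP position; "tool_rot": TCP orientation; "force": force on the tool from outside, world axes, zero at the start; "torque": the same for the moment, N m; "gripper_width": finger opening in m; "grasp_force": force on a finger pad.
Only numpy, scipy, OpenCV 4.12 (cv2) and the standard library are available. Lean on these libraries where they do the work, as an engineer would, in place of code of your own. Each camera call takes 0.05 s, during which the arm holds its last target. There are 200 camera calls.

## Working session

There is one attempt and no reset: what is moved stays moved. The work goes in short steps, Python scripts to look and compute and a tool call to move; the robot and the scene stay as the last step left them, time stands still between calls to the robot, and variables do not carry over. Pictures are saved under pics/ and viewed, at most 10 in all, crops included, and the job is handed in when it is done.

Besides the shell and the picture viewer there is one more tool, called by a JSON object that holds its "api" and its "payload", one argument or row to a line. apply_moves: Moves the arm, as the interface text tells. Its arguments: {"type":"object","properties":{"deltas":{"type":"string"}},"required":["deltas"]}

```bash
mkdir -p pics
cat > h.py <<'E'
import numpy as np, cv2
from workcell import readout, imaging, hand_in
def snap(n,f):
    m=imaging.camera_model(n); im=imaging.read_camera(n); cv2.imwrite('pics/'+f,im[:,:,::-1]); return im,m
def ray(m,u,v):
    R=np.array(m['R']);t=np.array(m['t']); d=R.T@np.array([(u-m['cx'])/m['fx'],(v-m['cy'])/m['fy'],1]); return -R.T@t,d
def onz(m,u,v,z):
    o,d=ray(m,u,v); return o+d*(z-o[2])/d[2]
def tri(a,b):
    (o1,d1),(o2,d2)=a,b; s=np.linalg.lstsq(np.c_[d1,-d2],o2-o1,rcond=None)[0]
    p,q=o1+d1*s[0],o2+d2*s[1]; return (p+q)/2,np.linalg.norm(p-q)
def proj(m,X):
    c=np.array(m['R'])@np.array(X)+np.array(m['t']); return np.array([m['fx']*c[0]/c[2]+m['cx'],m['fy']*c[1]/c[2]+m['cy']])
E
python3 - <<'E'
from h import *
a,m=snap('scene','s0.png');b,k=snap('top','t0.png')
cv2.imwrite('pics/both0.png',cv2.resize(np.vstack([a,b])[:,:,::-1],(512,768))) 
for x in (m,k): print({q:np.round(v,3).tolist() for q,v in x.items()})
print(readout.get_obs())
E
```

```text
{'fx': 409.386, 'fy': 409.386, 'cx': 254.716, 'cy': 197.746, 'R': [[0.233, 0.972, 0.014], [0.69, -0.155, -0.707], [-0.685, 0.175, -0.707]], 't': [0.015, -0.207, 1.584]}
{'fx': 407.647, 'fy': 407.647, 'cx': 258.219, 'cy': 191.05, 'R': [[-0.007, -1.0, 0.007], [-0.993, 0.006, -0.121], [0.121, -0.007, -0.993]], 't': [-0.139, 0.508, 1.306]}
{'clock': 0.1, 'q': array([ 1.20725598e+00,  3.08969707e-01,  1.63505437e+00,  2.54367363e-06,
        1.19971688e+00, -6.96964013e-02]), 'dq': array([-2.14527106e-04, -2.41828547e-03, -3.74828432e-03, -1.35236858e-03,
        2.37314892e-03,  1.33800211e-05]), 'tau': array([ 1.78863252e-04, -4.16404188e+01, -2.77646863e+01, -2.02247916e-04,
        4.00413424e-03, -1.77666575e-06]), 'tool_pos': array([0.18078702, 0.59752785, 0.24413198]), 'tool_rot': array([-3.13944973e+00, -1.51970537e-04,  2.84774762e+00]), 'force': array([ 0.84826904, -0.70281106, -0.49763574]), 'torque': array([-2.82869327e-05,  6.02940848e-03, -4.27869219e-02]), 'grasp_force': 0.0, 'gripper_width': 0.08511417845613956}
```

View pics/s0.png

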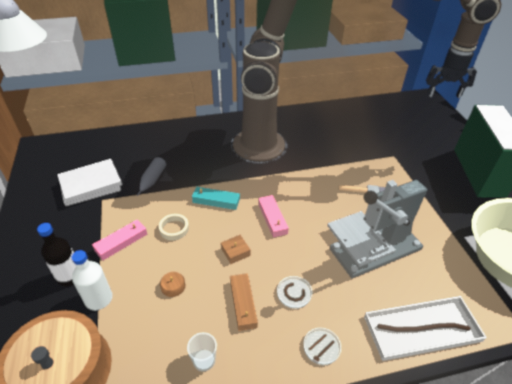

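View pics/t0.png

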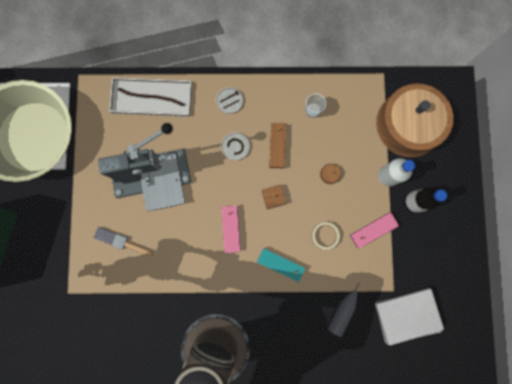

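Scene: oak oblong at scene (243,300) / top (278,145). Press at scene (378,235) / top (145,170), knob at top (167,128). 

Could be taken for the long base (top-camera pixels): pink oblongs (231,228) and (375,230), turquoise oblong (281,264), square oak (274,197), round oak (331,174). I choose the brown oblong at (278,145) and will check it in a crop.

Run:
```python
from h import *
a=cv2.imread('pics/s0.png');b=cv2.imread('pics/t0.png')
c=lambda im,x,y,w,h,s:cv2.resize(im[y:y+h,x:x+w],None,fx=s,fy=s,interpolation=cv2.INTER_CUBIC)
L=np.vstack([c(b,255,110,50,75,4),c(a,215,260,50,75,4)])
R=np.vstack([c(b,95,110,100,50+25,4)[:, :], c(b,95,110,1,1,1).repeat(400,1)[:0], c(a,325,175,100,75,4)])
R2=np.vstack([c(b,95,150,50,75,4)])
cv2.imwrite('pics/c0.png',np.hstack([L,np.vstack([c(b,95,115,100,110,3).copy()[:300,:300],c(a,325,175,110,100,3)[:300,:300]])]))
```

```text
(no output)
```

View pics/c0.png

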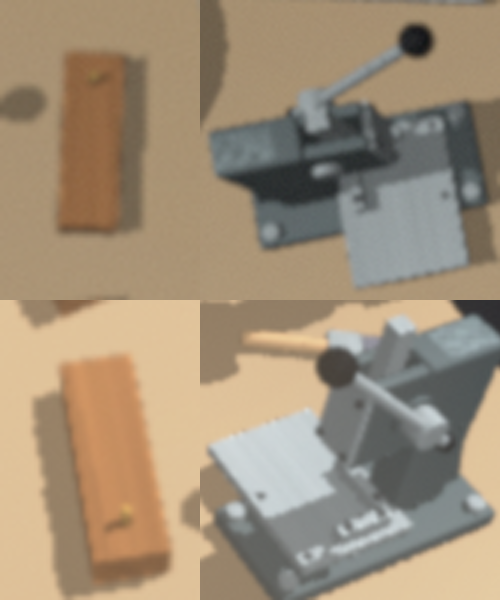

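The crop shows the brown oak oblong with one brass pin near its far (+x) end, at top (279,129), which matches the description. The press bed's near edge runs from top (147,210) to (184,202).

Run:
```python
from h import *
a=cv2.imread('pics/s0.png');b=cv2.imread('pics/t0.png')
m=imaging.camera_model('scene');k=imaging.camera_model('top')
# knob: dark blob
def blob(im,x,y,w,h,f):
    g=f(im[y:y+h,x:x+w].astype(int)).astype(np.uint8); n,l,s,c=cv2.connectedComponentsWithStats(g); i=1+np.argmax(s[1:,4]); return c[i]+[x,y],s[i,4]
dark=lambda p:p.max(2)<60
kt=blob(b,155,118,25,20,dark);ks=blob(a,360,185,25,22,lambda p:p.max(2)<75)
print('knob',kt,ks,tri(ray(k,*kt[0]),ray(m,*ks[0])))
oak=lambda p:((p[...,2]-p[...,0])>55)&(p[...,2]<190)
for n,im,M,box in(('top',b,k,(262,115,32,60)),('scene',a,m,(222,268,42,65))):
    x,y,w,h=box;g=oak(im[y:y+h,x:x+w].astype(int)).astype(np.uint8)
    n_,l,s,c=cv2.connectedComponentsWithStats(g);i=1+np.argmax(s[1:,4])
    r=cv2.minAreaRect(np.argwhere(l==i)[:,::-1].astype(np.float32)); q=cv2.boxPoints(r)+[x,y]; print(n,s[i,4],q.round(1).tolist()); 
    if n=='top': print([onz(M,*p,.03).round(3).tolist() for p in q])
print('pin',tri(ray(k,255+97/4,110+76/4),ray(m,215+126/4,260+(511-300)/4)))
for p in [(147,210.7),(184.3,202.3)]: print('bed',onz(k,*p,.035))
s2=[(325+(207-200)/3,175+(450-300)/3),(325+(305-200)/3,175+(408-300)/3)]
for p in s2: print('bed s',onz(m,*p,.035))
print({q:np.round(v,3).tolist() for q,v in imaging.camera_model('wrist').items()})
```

```text
knob (array([166.5       , 128.05263158]), np.int32(76)) (array([370.46753247, 197.67532468]), np.int32(77)) (array([0.6412484 , 0.10005265, 0.31119064]), np.float64(0.0003793730760838872))
top 704 [[268.1, 166.5], [269.9, 120.9], [285.6, 121.5], [283.9, 167.1]]
[[0.588, -0.176, 0.03], [0.744, -0.183, 0.03], [0.741, -0.236, 0.03], [0.586, -0.228, 0.03]]
scene 345 [[227.7, 278.5], [247.3, 274.5], [258.0, 328.0], [238.4, 331.9]]
pin (array([ 0.71325784, -0.21107645,  0.04043749]), np.float64(0.005854553215780906))
bed [0.44415156 0.21886268 0.035     ]
bed [0.47075071 0.09832349 0.035     ]
bed s [0.47816886 0.09724605 0.035     ]
bed s [0.44566623 0.21896241 0.035     ]
{'fx': 286.428, 'fy': 286.428, 'cx': 254.018, 'cy': 188.983, 'R': [[0.289, 0.957, -0.002], [0.923, -0.278, 0.266], [0.255, -0.079, -0.964]], 't': [-0.626, -0.035, 0.379]}
```

{"api": "apply_moves", "payload": {
  "deltas": "20 -30 15 0 0 3 0;50 -80 40 0 0 6 0;75 -125 70 0 0 9 0;100 -170 90 0 0 12 0;130 -215 110 0 0 15 0;155 -260 130 0 0 18 0;185 -305 145 0 0 21 0;210 -350 160 0 0 24 0;235 -395 170 0 0 27 0;265 -440 175 0 0 29 0;285 -470 175 0 0 30 0;290 -480 175 0 0 30 0"
}}

```text
clock: 1.6
tool_pos: [0.4715, 0.1165, 0.4197]
tool_rot: [3.142, -0.001, -2.915]
force: [-0.7, 0.5, -1.2]
gripper_width: -0.0
grasp_force: 0.0
```

{"api": "apply_moves", "payload": {
  "deltas": "0 0 0 0 0 0 0;0 0 0 0 0 0 0;0 0 0 0 0 0 0"
}}

```text
clock: 1.98
tool_pos: [0.4705, 0.1193, 0.4203]
tool_rot: [3.141, 0.0, -2.91]
force: [-0.7, -0.1, 0.5]
gripper_width: -0.0001
grasp_force: 0.0
```

Run:
```python
from h import *
import pickle
im,m=snap('wrist','w1.png'); pickle.dump(m,open('w1.pkl','wb'))
cv2.imwrite('pics/w1b.png',cv2.resize(im[:,:,::-1],(768,576),interpolation=cv2.INTER_CUBIC))
o=readout.get_obs();print(o['clock'],o['tool_pos'],o['tool_rot'],o['q'],o['force'])
```

```text
2.025 [0.47053587 0.11918472 0.42033391] [ 3.14133887e+00  4.95383471e-05 -2.91008636e+00] [ 1.58179038e-01 -8.21622852e-02  1.71856985e+00  2.57284630e-04
  1.50515428e+00 -1.64414046e+00] [ 0.37955737  0.40199396 -0.63387112]
```

View pics/w1b.png

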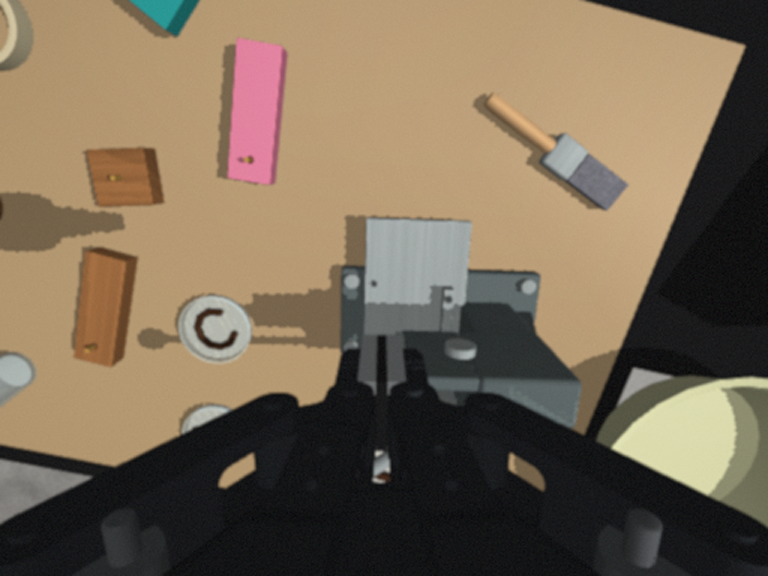

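Wrist view: bed plate corners at about (366,218) and (470,222) in the 1.5x picture, its left edge running down to (364,330). The long oak base is at (105,307), pin (90,348). The fingers hide the head.

```bash
cat >> h.py <<'E'
def edge(g,p,q,half=6,n=25):
    """subpixel max-gradient points across segment p-q in gray g; fits line, returns (point,dir,rms)"""
    p,q=np.array(p,float),np.array(q,float); d=(q-p)/np.linalg.norm(q-p); nn=np.array([-d[1],d[0]]); s=np.arange(-half,half+.01,.25); P=[]
    G=cv2.GaussianBlur(g.astype(np.float32),(0,0),.8)
    for t in np.linspace(0.05,.95,n):
        c=p+(q-p)*t+s[:,None]*nn
        v=cv2.remap(G,c[:,:1].astype(np.float32),c[:,1:].astype(np.float32),cv2.INTER_LINEAR)[:,0]
        w=np.abs(np.gradient(v)); i=w.argmax(); k=slice(max(i-4,0),i+5); P.append(p+(q-p)*t+nn*(s[k]@w[k]/w[k].sum()))
    P=np.array(P); 
    for _ in range(3):
        c=P.mean(0); dd=np.linalg.svd(P-c)[2][0]; r=(P-c)@[-dd[1],dd[0]]; rms=r.std(); P=P[np.abs(r)<=max(1.8*rms,.15)]
    return c,dd,rms
def isect(a,b):
    t=np.linalg.solve(np.c_[a[1],-b[1]],b[0]-a[0]); return a[0]+a[1]*t[0]
E
python3 - <<'E'
from h import *
import pickle
m=pickle.load(open('w1.pkl','rb')); im=cv2.imread('pics/w1.png').astype(float)
B=im[...,0]
L=edge(B,(243.5,149),(243,195)); N=edge(B,(246,145.5),(311,147.8)); Rr=edge(B,(313,150),(312,176))
c1,c2=isect(L,N),isect(Rr,N); print(c1,c2,L[2],N[2],Rr[2])
W=[onz(m,*c,.035) for c in (c1,c2)]; print(W,'w',np.linalg.norm(W[0]-W[1]))
for e,x in ((L,L),(N,N),(Rr,Rr)):
    p,q=onz(m,*(e[0]-15*e[1]),.035),onz(m,*(e[0]+15*e[1]),.035); d=q-p; print('ang',np.degrees(np.arctan2(d[1],d[0])))
# height check against top camera
k=imaging.camera_model('top'); 
for p,q in ((c1,(184.3,202.3)),(c2,(147,210.7))): print('tri',tri(ray(m,*p),ray(k,*q)))
# long base top face, wrist + top
G=im[...,2]-im[...,0]
b=[(60+0,0)]
hs=cv2.cvtColor(im.astype(np.uint8),cv2.COLOR_BGR2HSV)
x,y,w,h=45,160,50,88
g=((im[...,2]-im[...,0])>60)[y:y+h,x:x+w].astype(np.uint8)
cv2.imwrite('pics/c1.png',np.hstack([cv2.resize(im[y:y+h,x:x+w],None,fx=6,fy=6,interpolation=cv2.INTER_CUBIC),cv2.resize(im[140:228,240:320],None,fx=6,fy=6,interpolation=cv2.INTER_CUBIC)])[:, :800])
E
```

```text
[244.15316432 145.1505232 ] [314.01175803 147.66723474] 0.24593177558453658 0.1038491623372985 0.19209643843131116
[array([0.46857213, 0.10324106, 0.035     ]), array([0.44414786, 0.22602464, 0.035     ])] w 0.12518926868159333
ang 10.90752673523532
ang 101.25049178783583
ang 12.506290297474894
tri (array([0.47278463, 0.10319296, 0.00641202]), np.float64(0.0013885998762215449))
tri (array([ 0.46092095,  0.27793201, -0.18739321]), np.float64(0.0001103480891035274))[ WARN:0@0.600] global loadsave.cpp:1063 imwrite_ Unsupported depth image for selected encoder is fallbacked to CV_8U.
```

View pics/c1.png

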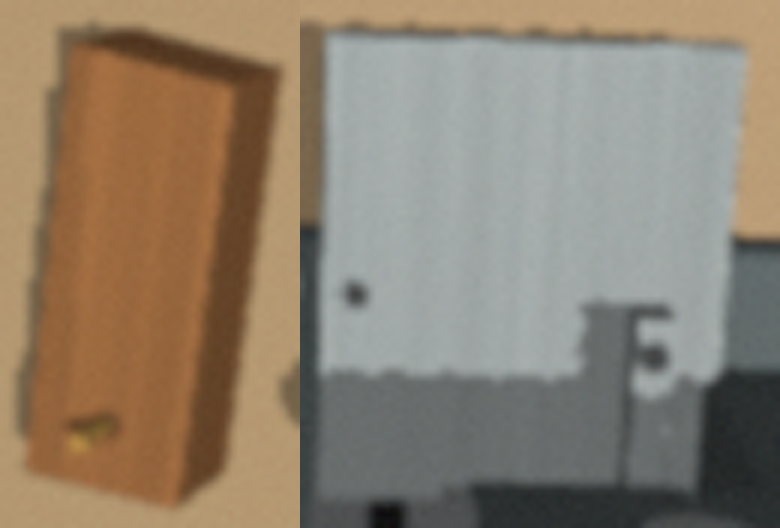

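{"api": "apply_moves", "payload": {
  "deltas": "30 -3 0 0 0 -1 14;75 -8 0 0 0 -2 14;120 -13 -10 0 0 -2 14;155 -16 -25 0 0 -2 14;170 -18 -35 0 0 -2 14;170 -18 -35 0 0 -2 14;170 -18 -50 0 0 -2 14;170 -18 -60 0 0 -2 14;170 -18 -65 0 0 -2 14;170 -18 -65 0 0 -2 14"
}}

```text
clock: 3.28
tool_pos: [0.6404, 0.1002, 0.3549]
tool_rot: [3.141, -0.001, -2.947]
force: [-0.6, -0.0, 0.7]
gripper_width: 0.0141
grasp_force: 0.0
```

Run:
```python
from h import *
a,m=snap('scene','s1.png');b,k=snap('top','t1.png')
c=lambda im,x,y,w,h,s:cv2.resize(im[y:y+h,x:x+w,::-1],None,fx=s,fy=s,interpolation=cv2.INTER_CUBIC)
cv2.imwrite('pics/c2.png',np.hstack([c(a,325,120,130,140,4)[:,:400],c(b,90,60,130,140,4)[:,:400]]))
```

```text
(no output)
```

View pics/c2.png

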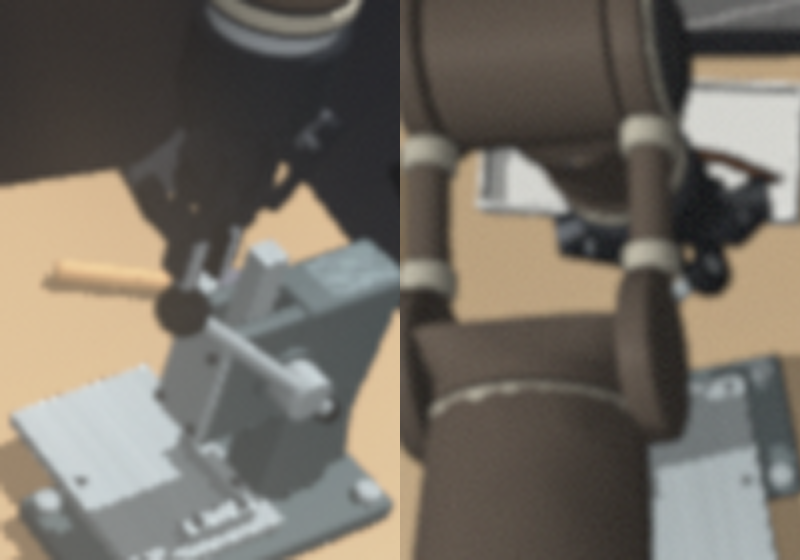

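The fingertips stand right over the black knob at crop (180,310) in the left half; the lever is up. Now pushing along the arc.

{"api": "apply_moves", "payload": {
  "deltas": "0 0 -8 0 0 0 14;0 0 -14 0 0 0 14;2 -10 -25 0 0 0 14;4 -20 -38 0 0 0 14;6 -28 -52 0 0 0 14;7 -35 -65 0 0 0 14;8 -41 -79 0 0 0 14;9 -46 -94 0 0 0 14;9 -46 -94 0 0 0 14"
}}

```text
clock: 4.5
tool_pos: [0.6515, 0.0517, 0.2626]
tool_rot: [-3.138, 0.003, -2.948]
force: [0.4, -3.9, 7.5]
gripper_width: 0.0142
grasp_force: 3.3
```

{"api": "apply_moves", "payload": {
  "deltas": "1 -3 -16 0 0 0 14;1 -5 -31 0 0 0 14;1 -5 -47 0 0 0 14;1 -5 -63 0 0 0 14;1 -3 -79 0 0 0 14;0 0 -94 0 0 0 14;-1 5 -109 0 0 0 14;-2 11 -123 0 0 0 14;-3 17 -134 0 0 0 14;-3 18 -138 0 0 0 14;-3 18 -138 0 0 0 14"
}}

```text
clock: 5.88
tool_pos: [0.6499, 0.0709, 0.1262]
tool_rot: [-3.139, 0.006, -2.946]
force: [-0.2, -3.4, 10.1]
gripper_width: 0.014
grasp_force: 6.0
```

{"api": "apply_moves", "payload": {
  "deltas": "0 2 -4 0 0 0 14;0 3 -8 0 0 0 14;0 3 -8 0 0 0 14"
}}

```text
clock: 6.25
tool_pos: [0.65, 0.0723, 0.1233]
tool_rot: [-3.136, 0.004, -2.945]
force: [-9.3, -8.1, 29.5]
gripper_width: 0.014
grasp_force: 14.6
```

Force up 20 N with no more travel: at the stop. Now let it ride back up and clear it.

{"api": "apply_moves", "payload": {
  "deltas": "1 -10 23 0 0 0 14;3 -21 52 0 0 0 14;4 -26 84 0 0 0 14;4 -26 115 0 0 0 14;3 -21 146 0 0 0 14;1 -10 176 0 0 0 14;-2 5 206 0 0 0 14;-6 20 236 0 0 0 14;-6 25 270 0 0 0 14;-6 25 300 0 0 0 14"
}}

```text
clock: 7.5
tool_pos: [0.641, 0.1006, 0.416]
tool_rot: [3.142, 0.0, -2.946]
force: [0.0, -0.3, 0.3]
gripper_width: 0.0142
grasp_force: 0.0
```

{"api": "apply_moves", "payload": {
  "deltas": "5 -30 0 0 0 -2 14;20 -80 0 0 0 -4 40;30 -130 -10 0 0 -7 60;45 -180 -30 0 0 -9 75;60 -230 -50 0 0 -11 75;70 -270 -75 0 0 -13 75;78 -300 -90 0 0 -13 75;80 -310 -95 0 0 -13 75;80 -310 -95 0 0 -13 75;80 -310 -95 0 0 -13 75"
}}

```text
clock: 8.75
tool_pos: [0.7214, -0.2085, 0.3216]
tool_rot: [3.141, 0.002, 3.111]
force: [0.2, 0.2, -0.5]
gripper_width: 0.0752
grasp_force: 0.0
```

Run:
```python
from h import *
import pickle
im,m=snap('wrist','w2.png'); pickle.dump(m,open('w2.pkl','wb'))
a,s=snap('scene','s2.png');t,k=snap('top','t2.png')
def blob(im,x,y,w,h,th):
    g=(im[y:y+h,x:x+w].max(2)<th).astype(np.uint8); n,l,st,c=cv2.connectedComponentsWithStats(g); i=1+np.argmax(st[1:,4]); return c[i]+[x,y]
p,q=blob(t,155,118,25,20,60),blob(a,360,185,25,22,75); print(p,q,tri(ray(k,*p),ray(s,*q)))
w=cv2.resize(im[:,:,::-1],(533,400));A=cv2.resize(a[170:260,325:425,::-1],(267,240))
A=np.vstack([A,np.zeros((160,267,3),np.uint8)]);cv2.imwrite('pics/c3.png',np.hstack([w,A]))
o=readout.get_obs();print(o['tool_pos'],o['tool_rot'],o['q'])
```

```text
Traceback (most recent call last):
ValueError: attempt to get argmax of an empty sequence
```

Run:
```python
from h import *
im=cv2.imread('pics/w2.png');a=cv2.imread('pics/s2.png');t=cv2.imread('pics/t2.png')
w=cv2.resize(im,(512,384));A=cv2.resize(a[170:260,325:425],(288,259));B=cv2.resize(t[100:200,95:195],(288,288))
P=np.vstack([A,B]);W=np.zeros((547,512,3),np.uint8);W[:384]=w;cv2.imwrite('pics/c3.png',np.hstack([W,P]))
o=readout.get_obs();print(o['tool_pos'],o['tool_rot'],o['q'])
```

```text
[ 0.72146259 -0.20845371  0.32180537] [-3.14122309e+00  1.94508114e-03  3.11125819e+00] [-3.39326216e-01  5.05126415e-01  1.20821488e+00  2.41956145e-04
  1.42628602e+00 -1.87982232e+00]
```

View pics/c3.png

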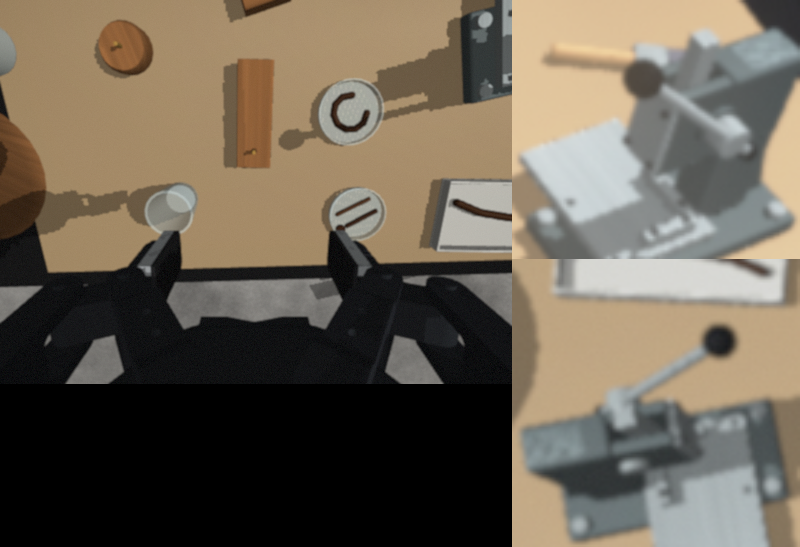

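Lever is back up: knob in the same place at scene (370,197) / top (167,128). The wrist view shows the base's top face from (239,60) to (272,167), pin at (252,152).

Run:
```python
from h import *
import pickle
m=pickle.load(open('w2.pkl','rb')); im=cv2.imread('pics/w2.png').astype(float); m1=pickle.load(open('w1.pkl','rb')); i1=cv2.imread('pics/w1.png').astype(float)
g=im[...,1]
R=edge(g,(273,62),(270.5,165),4); N=edge(g,(243,59.5),(271,59.5),4); F=edge(g,(240,167.5),(268,167.5),4)
# left: top face/side face boundary or outline
L=edge(im[...,2],(243,68),(241.5,160),4)
C=[isect(R,N),isect(R,F),isect(L,F),isect(L,N)]
print('rms',[round(e[2],2) for e in(R,N,F,L)],np.round(C,1).tolist())
W=np.array([onz(m,*c,.03) for c in C]);print(W.round(4).tolist(),[np.linalg.norm(W[i]-W[(i+1)%4]).round(4) for i in range(4)])
d=[W[1]-W[0],W[2]-W[3],W[0]-W[3],W[1]-W[2]]; print('ang',[np.degrees(np.arctan2(x[1],x[0])).round(2) for x in d],'ctr',W.mean(0))
# triangulate: corners far-right in w1: near (26..)/6 crop
k1=[(45+28/6,160+467/6),(45+178/6,160+503/6),(45+72/6,160+42/6),(45+237/6,160+90/6)]
for n,p,q in(('far left(w1 img)->w2 F/R or',k1[0],C[2]),('fr',k1[1],C[1]),('nl',k1[2],C[3]),('nr',k1[3],C[0])): print(n,tri(ray(m1,*p),ray(m,*q)))
print('pin top', tri(ray(m1,45+75/6,160+443/6),ray(m,251,154)))
cv2.imwrite('pics/c4.png',cv2.resize(cv2.imread('pics/w2.png')[50:178,225:290],None,fx=4,fy=4,interpolation=cv2.INTER_CUBIC))
```

```text
rms [np.float64(0.24), np.float64(0.1), np.float64(0.17), np.float64(0.05)] [[273.8, 58.4], [269.8, 167.5], [237.8, 167.5], [239.6, 58.2]]
[[0.5888, -0.1752, 0.03], [0.7386, -0.1829, 0.03], [0.7373, -0.2307, 0.03], [0.5873, -0.2215, 0.03]] [np.float64(0.15), np.float64(0.0477), np.float64(0.1503), np.float64(0.0463)]
ang [np.float64(-2.95), np.float64(-3.51), np.float64(88.07), np.float64(88.44)] ctr [ 0.66299402 -0.20257553  0.03      ]
far left(w1 img)->w2 F/R or (array([ 0.73724896, -0.23122748,  0.02740641]), np.float64(0.0013746431743538047))
fr (array([ 0.73914983, -0.18287321,  0.02655073]), np.float64(0.0003449078611535974))
nl (array([ 0.58719655, -0.22168641,  0.03183189]), np.float64(0.0009219137992536248))
nr (array([ 0.59002871, -0.17414635,  0.02958163]), np.float64(0.0033120520867455988))
pin top (array([ 0.71662158, -0.20983334,  0.0393148 ]), np.float64(0.001038519550989827))
```

View pics/c4.png

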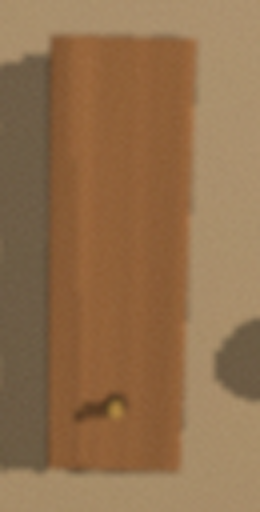

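Crop: full top face visible, 50..190 by 38..468 at 4x, with the pin at (117,408) toward the far end. Size (150 mm) and height (~29 mm) agree with the text. Going to grasp at base x = -35 mm.

{"api": "apply_moves", "payload": {
  "deltas": "-20 2 -40 0 0 -1 75;-50 5 -90 0 0 -1.4 75;-75 7 -145 0 0 -1.4 75;-90 8 -190 0 0 -1.4 75;-92 8 -220 0 0 -1.4 75;-92 8 -250 0 0 -1.4 75;-92 8 -275 0 0 -1.4 75;-92 8 -292 0 0 -1.4 75;-92 8 -301 0 0 -1.4 75;-92 8 -301 0 0 -1.4 75"
}}

```text
clock: 10.15
tool_pos: [0.629, -0.2016, 0.0191]
tool_rot: [3.141, -0.0, 3.085]
force: [-1.0, 0.4, 0.4]
gripper_width: 0.0746
grasp_force: 0.0
```

{"api": "apply_moves", "payload": {
  "deltas": "0 0 0 0 0 0 60;0 0 0 0 0 0 52;0 0 0 0 0 0 40;0 0 0 0 0 0 40;0 0 0 0 0 0 40;0 0 0 0 0 0 40"
}}

```text
clock: 10.9
tool_pos: [0.6302, -0.2024, 0.0208]
tool_rot: [-3.141, 0.002, 3.085]
force: [0.3, -1.3, 5.0]
gripper_width: 0.0486
grasp_force: 64.0
```

{"api": "apply_moves", "payload": {
  "deltas": "0 0 10 0 0 0 40;0 0 35 0 0 0 40;0 0 75 0 0 0 40;-5 5 115 0 0 0 40;-20 25 140 0 0 0 40;-50 65 141 0 0 3 40;-85 110 141 0 0 6 40;-120 155 141 0 0 9 40;-150 200 141 0 0 12 40;-180 245 141 0 0 14.5 40;-210 285 141 0 0 14.5 40;-226 303 141 0 0 14.5 40"
}}

```text
clock: 12.4
tool_pos: [0.4, 0.1027, 0.1596]
tool_rot: [3.141, -0.003, -2.943]
force: [1.1, -0.2, -2.2]
gripper_width: 0.0487
grasp_force: 63.3
```

{"api": "apply_moves", "payload": {
  "deltas": "0 0 0 0 0 0 40;0 0 0 0 0 0 40"
}}

```text
clock: 12.65
tool_pos: [0.4034, 0.1009, 0.1604]
tool_rot: [-3.141, 0.001, -2.945]
force: [-0.2, -0.3, -0.6]
gripper_width: 0.0492
grasp_force: 63.3
```

Run:
```python
from h import *
import pickle
im,m=snap('wrist','w3.png'); pickle.dump(m,open('w3.pkl','wb')); a,s=snap('scene','s3.png')
c=lambda im,x,y,w,h,s:cv2.resize(im[y:y+h,x:x+w,::-1],None,fx=s,fy=s,interpolation=cv2.INTER_CUBIC)
A=c(a,270,120,140,170,2.26)
cv2.imwrite('pics/c5.png',np.hstack([im[:,70:512-0,::-1][:384,:480],A[:384,:316]]))
o=readout.get_obs();print(o['tool_pos'],o['tool_rot'],o['q'],o['force'])
```

```text
[0.4037915  0.10061768 0.16043812] [-3.14129224e+00  5.54847058e-04 -2.94591506e+00] [ 1.39682193e-01  8.03583807e-03  2.17503388e+00 -3.28707947e-04
  9.57952175e-01 -1.62660265e+00] [ 0.40333961 -0.13220082 -1.71899531]
```

View pics/c5.png

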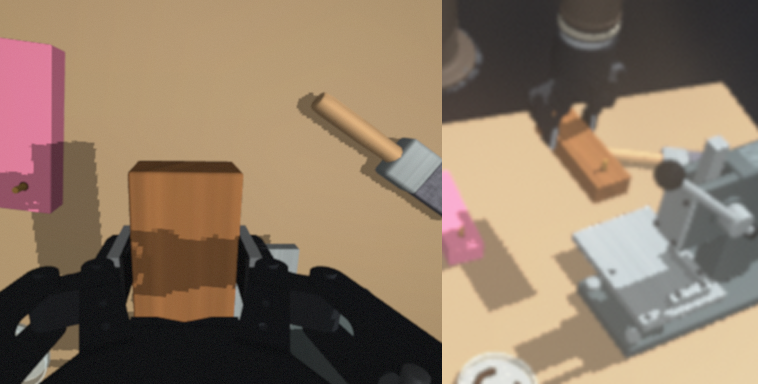

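The base sits straight in the jaws (wrist crop (130..242, 165..320)), pin forward; scene shows it level and lined up with the press. Going down and in.

{"api": "apply_moves", "payload": {
  "deltas": "0 0 -25 0 0 0 40;0 0 -60 0 0 0 40;0 0 -85 0 0 0 40;0 0 -92 0 0 0 40;15 9 -92 0 0 0 40;35 22 -92 0 0 0 40;52 33 -92 0 0 0 40;59 37 -92 0 0 0 40;59 37 -96 0 0 0 40;59 37 -101 0 0 0 40;59 37 -105 0 0 0 40;59 37 -105 0 0 0 40"
}}

```text
clock: 14.25
tool_pos: [0.4617, 0.138, 0.0557]
tool_rot: [-3.141, -0.0, -2.945]
force: [-2.1, 0.2, 4.8]
gripper_width: 0.0486
grasp_force: 63.9
```

Run:
```python
from h import *
o=readout.get_obs();print(o['tool_pos'],o['tool_rot'],o['force'],o['torque'])
```

```text
[0.46173296 0.13796346 0.05571516] [-3.14148797e+00 -3.90054119e-04 -2.94523193e+00] [-2.11625461  0.18835977  4.7564846 ] [-0.14395692  0.18719835 -0.03392823]
```

{"api": "apply_moves", "payload": {
  "deltas": "5 1 0 0 0 0 40;10 2 0 0 0 0 40;14 4 0 0 0 0 40;13 13 0 0 0 0 40;11 23 0 0 0 0 40;9 31 0 0 0 0 40;8 35 0 0 0 0 40;8 37 0 0 0 0 40;8 37 0 0 0 0 40"
}}

```text
clock: 15.38
tool_pos: [0.4703, 0.1745, 0.0557]
tool_rot: [-3.139, 0.0, -2.945]
force: [0.4, -7.9, 8.0]
gripper_width: 0.0488
grasp_force: 64.5
```

```bash
cat > st.py <<'E'
from h import *
o=readout.get_obs();y=o['tool_rot'][2]+np.pi;O=np.array([.5774,.1968]);a=np.radians(11.25)
x=np.array([np.cos(a),np.sin(a)]);n=np.array([-x[1],x[0]]);p=o['tool_pos'][:2]-O;f=o['force']
print(o['clock'],o['tool_pos'].round(4),'press xy mm',1e3*p@x,1e3*p@n,'yaw',np.degrees(y),'Fx,Fy,Fz',f[:2]@x,f[:2]@n,f[2],'T',o['torque'].round(3), o['gripper_width'])
E
python3 st.py
```

```text
15.375 [0.4703 0.1745 0.0557] press xy mm -109.36316075680723 -0.9529907613987518 yaw 11.281960533142412 Fx,Fy,Fz -1.1367692762270791 -7.825157844674044 8.009721139613438 T [-1.116 -0.164 -0.402] 0.04877369384580595
```

{"api": "apply_moves", "payload": {
  "deltas": "0 2 0 0 0 0 40;-1 3 0 0 0 0 40;-1 3 0 0 0 0 40"
}}

```text
clock: 15.75
tool_pos: [0.4701, 0.1749, 0.0558]
tool_rot: [-3.136, 0.0, -2.946]
force: [2.9, -17.9, 8.6]
gripper_width: 0.049
grasp_force: 64.9
```

```bash
python3 st.py
```

```text
15.75 [0.4701 0.1749 0.0558] press xy mm -109.5136276220031 -0.5009171541508266 yaw 11.209487270730389 Fx,Fy,Fz -0.6138688510110062 -18.098193490385338 8.580583912270582 T [-2.699 -0.588 -1.046] 0.04895873591724448
```

{"api": "apply_moves", "payload": {
  "deltas": "0 0 0 0 0 0.5 40;0 0 0 0 0 0.5 40"
}}

```text
clock: 16.0
tool_pos: [0.4703, 0.1746, 0.0558]
tool_rot: [-3.136, 0.0, -2.939]
force: [3.7, -18.2, 9.1]
gripper_width: 0.0486
grasp_force: 65.1
```

```bash
python3 st.py
```

```text
16.0 [0.4703 0.1746 0.0558] press xy mm -109.36076892648742 -0.8615249794330886 yaw 11.62394944230565 Fx,Fy,Fz 0.08252044632740008 -18.6228115194851 9.099240480391924 T [-2.943 -0.717 -1.342] 0.04857612625747594
```

{"api": "apply_moves", "payload": {
  "deltas": "0 0 0 0 0 0.5 40;0 0 0 0 0 0.5 40"
}}

```text
clock: 16.25
tool_pos: [0.4706, 0.1742, 0.0558]
tool_rot: [-3.135, 0.001, -2.931]
force: [4.6, -20.0, 6.9]
gripper_width: 0.049
grasp_force: 65.3
```

```bash
python3 st.py
```

```text
16.25 [0.4706 0.1742 0.0558] press xy mm -109.17365251919665 -1.3463013564265793 yaw 12.091566716556498 Fx,Fy,Fz 0.6482011357090021 -20.49440944664253 6.932825467157398 T [-3.188 -0.759 -1.505] 0.04903218966903904
```

{"api": "apply_moves", "payload": {
  "deltas": "1 -3 0 0 0 0 40;6 -2 0 0 0 0 40;13 0 0 0 0 0 40;19 1 0 0 0 0 40;22 1.5 0 0 0 0 40;24 2 0 0 0 0 40;26 2.3 0 0 0 0 40;26 2.3 0 0 0 0 40"
}}

```text
clock: 17.25
tool_pos: [0.4923, 0.1779, 0.0557]
tool_rot: [-3.138, -0.008, -2.928]
force: [-4.9, -11.8, 16.0]
gripper_width: 0.0483
grasp_force: 65.6
```

```bash
python3 st.py
```

```text
17.25 [0.4923 0.1779 0.0557] press xy mm -87.1649047078899 -1.9473998350298913 yaw 12.22855251276371 Fx,Fy,Fz -7.097987157195602 -10.57770012286559 16.00306509828063 T [-1.791  0.703 -0.616] 0.048334381579940425
```

{"api": "apply_moves", "payload": {
  "deltas": "1 1 1 0 0 0 40;2.5 2.5 1.5 0 0 0 40;2.5 2.5 1.5 0 0 0 40"
}}

```text
clock: 17.62
tool_pos: [0.4929, 0.1782, 0.0557]
tool_rot: [-3.135, -0.013, -2.927]
force: [-6.7, -19.1, 11.0]
gripper_width: 0.0484
grasp_force: 65.4
```

```bash
python3 st.py
python3 - <<'E'
from h import *
import pickle
im,m=snap('wrist','w4.png'); pickle.dump(m,open('w4.pkl','wb')); a,s=snap('scene','s4.png')
c=lambda im,x,y,w,h,s:cv2.resize(im[y:y+h,x:x+w,::-1],None,fx=s,fy=s,interpolation=cv2.INTER_CUBIC)
cv2.imwrite('pics/c6.png',np.hstack([im[:,70:470,::-1],c(a,325,165,100,96,4)]))
E
```

```text
17.625 [0.4929 0.1782 0.0557] press xy mm -86.51460248807804 -1.8008312571767604 yaw 12.272918807153163 Fx,Fy,Fz -10.279574420938868 -17.392413267985287 10.994417166290805 T [-2.771  0.678 -0.731] 0.0484380891152328
```

View pics/c6.png

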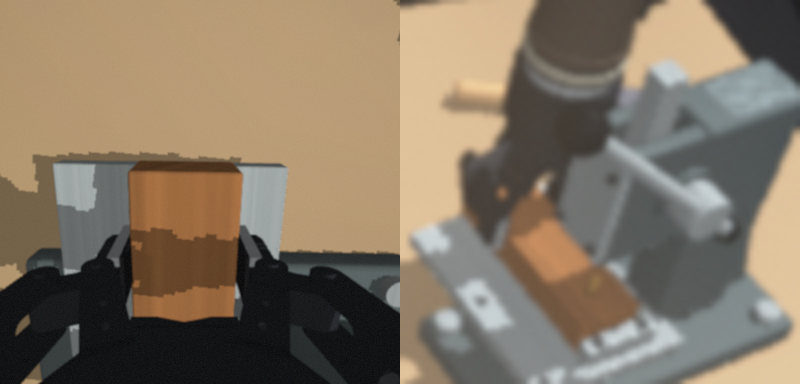

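The base lies on the bed along the fences, pin under the head at crop (595,285). The bed's near edge shows on both sides of it in the wrist view, at v≈164, so I can compare the base's yaw with the press's.

```bash
cat > yaw.py <<'E'
from h import *
import pickle,sys
def run(f):
    m=pickle.load(open(f+'.pkl','rb')); im=cv2.imread('pics/'+f+'.png').astype(float)
    def ang(e,z,L):
        p,q=onz(m,*(e[0]-L*e[1]),z),onz(m,*(e[0]+L*e[1]),z); d=q-p; a=np.degrees(np.arctan2(d[1],d[0]));return round(a%180,2)
    B,R=im[...,0],im[...,2]
    # bed edge: fit both pieces together
    pts=[edge(B,p,q,4) for p,q in(((125,163),(192,163.5)),((316,164.5),(354,165.5)))]
    c=pts[1][0]-pts[0][0]; joint=((pts[0][0]+pts[1][0])/2,c/np.linalg.norm(c),0)
    print('bed edges',[(e[0].round(1).tolist(),round(e[2],2),ang(e,.035,20)) for e in pts],'joint',ang(joint,.035,60)-90)
    for n,e,z in(('near top',edge(im[...,2],(205,170.5),(308,171.5),5),.065),('left',edge(im[...,1],(200,176),(201,222),5),.065),('right',edge(im[...,1],(312,176),(311,222),5),.065)):
        print(n,e[0].round(1),round(e[2],2),ang(e,z,20))
run(sys.argv[1])
E
python3 yaw.py w4
```

```text
bed edges [([158.4, 163.5], np.float64(0.25), np.float64(101.61)), ([335.0, 166.5], np.float64(0.09), np.float64(102.56))] joint 11.420000000000002
near top [256.5 171.3] 0.27 101.4
left [197.8 199.6] 0.13 11.34
right [310.9 199.1] 0.16 11.11
```

Base and bed yaw agree (11.3° against 11.4°), while the tool is about 0.8° over-rotated. I'll take that out and firm up both contacts.

{"api": "apply_moves", "payload": {
  "deltas": "0.5 0.5 0 0 0 -0.4 40;1.5 1.5 0 0 0 -0.7 40;1.5 1.5 0 0 0 -0.7 40;1.5 1.5 0 0 0 -0.7 40"
}}

```text
clock: 18.23
tool_pos: [0.4939, 0.1789, 0.0557]
tool_rot: [-3.133, -0.014, -2.938]
force: [-7.1, -19.9, 13.8]
gripper_width: 0.0488
grasp_force: 65.4
```

```bash
python3 st.py;python3 - <<'E'
from h import *
import pickle
im,m=snap('wrist','w5.png'); pickle.dump(m,open('w5.pkl','wb'))
E
python3 yaw.py w5
```

```text
18.225 [0.4939 0.1789 0.0557] press xy mm -85.36178847683519 -1.2587102340646794 yaw 11.6421508373377 Fx,Fy,Fz -10.846216228435159 -18.113841771488588 13.82306380635081 T [-3.068  0.737 -0.562] 0.04884587453234775
bed edges [([158.2, 162.4], np.float64(0.09), np.float64(101.66)), ([335.0, 163.5], np.float64(0.14), np.float64(101.55))] joint 11.420000000000002
near top [254.8 171.2] 0.2 101.03
left [197.7 199.8] 0.21 10.79
right [310.9 199.9] 0.23 10.54
```

Fx is only friction so far, so the end fence is not yet reached. The base also follows the tool's yaw, so I'll restore the turn, ease the y push and slide on in x.

{"api": "apply_moves", "payload": {
  "deltas": "0 -2 1 0 0 0.4 40;0.5 -2.5 1 0 0 0.7 40;1.5 -2.3 1 0 0 0.7 40;2.5 -2 1 0 0 0.7 40;3.5 -1.8 1 0 0 0.7 40;3.5 -1.8 1 0 0 0.7 40"
}}

```text
clock: 19.02
tool_pos: [0.4954, 0.1785, 0.0556]
tool_rot: [-3.137, -0.018, -2.928]
force: [-8.8, -14.5, 10.5]
gripper_width: 0.0488
grasp_force: 65.3
```

```bash
python3 st.py
```

```text
19.025 [0.4954 0.1785 0.0556] press xy mm -83.93890116745703 -1.9186674228363305 yaw 12.263285340931404 Fx,Fy,Fz -11.424959018474999 -12.561856284351204 10.521389957506626 T [-2.081  1.16  -0.555] 0.048791248762521694
```

{"api": "apply_moves", "payload": {
  "deltas": "1 0.2 0 0 0 0 40;2 0.4 0 0 0 0 40;2 0.4 0 0 0 0 40"
}}

```text
clock: 19.4
tool_pos: [0.4955, 0.1786, 0.0556]
tool_rot: [-3.136, -0.022, -2.928]
force: [-13.2, -15.1, 13.7]
gripper_width: 0.0489
grasp_force: 65.9
```

```bash
python3 st.py
```

```text
19.4 [0.4955 0.1786 0.0556] press xy mm -83.88315842802632 -1.9149774871371665 yaw 12.247769791034084 Fx,Fy,Fz -15.931307721649555 -12.207943174553586 13.71412444323492 T [-2.289  1.747 -0.63 ] 0.048897303215247434
```

The end fence is reached: 2 mm of command gave no travel and Fx rose. The push has tilted the tool by 1.3°, so I'll level it and firm up the y push.

{"api": "apply_moves", "payload": {
  "deltas": "0 0.5 0.5 0.3 -0.6 0 40;0 1 0.5 0.6 -1.2 0 40;0 1 0.5 0.6 -1.2 0 40;0 1 0.5 0.6 -1.2 0 40"
}}

```text
clock: 19.9
tool_pos: [0.4955, 0.1786, 0.0556]
tool_rot: [-3.141, -0.0, -2.928]
force: [-10.6, -16.8, 11.9]
gripper_width: 0.0487
grasp_force: 65.4
```

```bash
python3 st.py;python3 - <<'E'
from h import *
import pickle
im,m=snap('wrist','w6.png'); pickle.dump(m,open('w6.pkl','wb')); print(readout.get_obs()['tool_rot'])
snap('scene','s6.png');snap('top','t6.png')
E
python3 yaw.py w6
```

```text
19.9 [0.4955 0.1786 0.0556] press xy mm -83.83849344584635 -1.9016587698660459 yaw 12.261774237699383 Fx,Fy,Fz -13.71354174447004 -14.391145776953264 11.916443559943993 T [-3.369  1.827 -0.847] 0.04869681937094632
[-3.14061241e+00 -1.18680042e-04 -2.92756788e+00]
bed edges [([157.1, 159.7], np.float64(0.08), np.float64(101.99)), ([335.1, 161.5], np.float64(0.07), np.float64(100.73))] joint 11.719999999999999
near top [256.5 171.7] 0.28 101.25
left [197.7 201.3] 0.14 11.62
right [311.2 198.7] 0.19 11.29
```

{"api": "apply_moves", "payload": {
  "deltas": "-0.2 1 0 0 0 0.2 40;-0.4 2 0 0 0 0.2 40;-0.4 2 0 0 0 0.2 40"
}}

```text
clock: 20.42
tool_pos: [0.4955, 0.1787, 0.0556]
tool_rot: [-3.138, -0.001, -2.926]
force: [-8.2, -25.1, 14.4]
gripper_width: 0.0488
grasp_force: 66.0
```

```bash
python3 st.py
```

```text
20.425 [0.4955 0.1787 0.0556] press xy mm -83.84885325620299 -1.805078003661535 yaw 12.376707039007952 Fx,Fy,Fz -12.94969401284656 -22.968884594603846 14.36661342464192 T [-4.051  1.678 -1.374] 0.048843070986813585
```

{"api": "apply_moves", "payload": {
  "deltas": "0 0 0 0 0 0.3 40;0 0 0 0 0 0.3 40;0 0 0 0 0 0.3 40"
}}

```text
clock: 20.8
tool_pos: [0.4955, 0.1787, 0.0556]
tool_rot: [-3.139, -0.001, -2.923]
force: [-9.2, -25.6, 13.6]
gripper_width: 0.0485
grasp_force: 66.5
```

```bash
python3 st.py
```

```text
20.8 [0.4955 0.1787 0.0556] press xy mm -83.89259870815904 -1.78042683800747 yaw 12.518975315516498 Fx,Fy,Fz -14.053099253355967 -23.258911354881274 13.560015497957854 T [-4.227  1.605 -1.836] 0.04852512805103089
```

The base now resists yaw at constant force, with the contact centre mid-fence, so it is flush. It is also firm on the end fence and level. Short hold, check, then hand in.

{"api": "apply_moves", "payload": {
  "deltas": "0 0 0 0 0 0 40;0 0 0 0 0 0 40;0 0 0 0 0 0 40;0 0 0 0 0 0 40;0 0 0 0 0 0 40;0 0 0 0 0 0 40"
}}

```text
clock: 21.55
tool_pos: [0.4955, 0.1787, 0.0556]
tool_rot: [-3.139, -0.001, -2.923]
force: [-9.4, -25.5, 12.8]
gripper_width: 0.0489
grasp_force: 66.5
```

```bash
python3 st.py
python3 - <<'E'
from h import *
import pickle
im,m=snap('wrist','w7.png'); pickle.dump(m,open('w7.pkl','wb')); snap('scene','s7.png')
for f in('w3','w7'):
    i=cv2.imread(f'pics/{f}.png').astype(float); e=edge(i[...,2],(205,170.5),(308,171.5),5); print(f,e[0],e[1],e[2])
# pin: scene ray at pin height vs press origin (brass pixels near the expected spot)
s=imaging.camera_model('scene'); a=cv2.imread('pics/s7.png').astype(int)
for z in(.065,.08): print('expected pin',proj(s,[.5774,.1968,z]))
x,y=460//1,0
u,v=proj(s,[.5774,.1968,.073]).astype(int); w=a[v-9:v+9,u-9:u+9]; g=(w[...,1]-w[...,0]>35)&(w[...,2]-w[...,1]<w[...,1]-w[...,0])
print(np.argwhere(g)[:,::-1].mean(0)+[u-9,v-9] if g.any() else 'none',g.sum())
E
python3 yaw.py w7
```

```text
21.55 [0.4955 0.1787 0.0556] press xy mm -83.86177953257638 -1.795631232686432 yaw 12.519306960305805 Fx,Fy,Fz -14.217319715193662 -23.171724345939253 12.81403793818675 T [-4.256  1.616 -1.921] 0.04894981197633216
w3 [256.49055252 171.97309026] [0.99987228 0.01598167] 0.25065703681614016
w7 [257.23054903 171.53916422] [0.99974601 0.02253696] 0.21520241535679135
expected pin [373.65184113 237.7412899 ]
expected pin [374.80877784 234.37994514]
[374. 236.] 3
bed edges [([156.9, 159.9], np.float64(0.24), np.float64(101.47)), ([336.4, 161.7], np.float64(0.08), np.float64(101.62))] joint 11.980000000000004
near top [257.2 171.5] 0.22 101.27
left [197.7 198.9] 0.14 11.5
right [311.3 198.7] 0.21 11.42
```

```bash
python3 -c "
from workcell import hand_in
print(hand_in())"
```

```text
the job is handed in; nothing more can be done
None
```

I pushed the lever to its stop and it sprang fully back up; the long oak base is now held flat on the bed with its pin under the ram, pressed against both fences. The job is handed in at about 21.6 s, and flushness and flatness were judged from contact forces and camera measurements, not seen directly.

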